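# Close the setting block and gauge its guide tube

## Robot

A 7-joint arm with a two-finger parallel gripper is mounted at the origin on the work surface. World frame = base frame: x ahead of the robot, y to its left, z up, the work surface at z = 0. Lengths are in m, angles in rad, forces in N, time in s.
With the tool pointing down it reaches from about 0.425 to 0.825 m from the base axis. Payload 3.6 kg.
Tool frame: the origin (TCP) lies at the very end of the fingers, on their centre line; the grasp point (between the pads) lies bot.grasp_offset behind it (bot.grasp_offset is the distance from the TCP to the grasp point, in m); z points along the fingers, x is the direction in which the jaws open and shut, and the axes are right-handed (so a half turn about z gives the same grasp; the last joint's range is limited). The gripper opens to 85 mm and grips with 20 to 120 N. Pads are 22 mm wide; open, the fingers measure 114 mm over their backs; the gripper's body (76 mm by 85 mm) begins 54 mm behind the grasp point. The pads swing forward as they close: fully open they stand 13 mm farther back than shut.
Start: joints at [1.274, 0.615, -0.013, 1.423, 0.008, 1.103, -0.04], TCP at [0.174, -0.626, 0.211] pointing down, gripper open.
Joint ranges: [-3.12, 3.12], [-0.3, 2.06], [-1.34, 1.32], [0.26, 2.42], [-1.36, 4.5], [0.01, 1.98], [-2.84, 2.84]. Speed limits (rad/s): [2.79, 2.79, 3.14, 3.14, 3.14, 3.14, 3.14].

## Interface

Orientations are given as a unit quaternion [x, y, z, w].
In Python, from cell import bot gives the robot as it stands.
- The arm moves only by the shell command python3 -m jog 'ROWS'. ROWS is text: rows parted by semicolons, each of 7 numbers parted by spaces: the shift along the tool's x, y, z in cm, then the turn, a rotation vector about the tool's x, y, z in degrees, then the opening, from -1 (shut) to 1 (fully open), so that 0 is half open. In form: x y z rx ry rz fingers; .... A call has 1 to 10 rows; each row shifts and turns the commanded pose from where the row before left it, along the tool's axes as they then stand; what a row does not reach is not made up. A row lasts 1/10 s, in which the tool goes at most 50 mm and 8.59 degrees, less where a joint would pass 70% of its speed; a pose out of reach is approached as far as the arm can. A call is refused whole if a number of a shift passes 5 or a number of a turn 8.59, either way. A call with a gripper value outside its range is refused whole. The fingers move at their own pace and stop on an object; the grip force is fixed at half the most. Time passes only in rows, so rows that do not move let the fingers close. It gives the time, the measured TCP pose, the force and the opening at its end, in the units of the state.
- bot.read_state(): the state, without advancing time (a new reading comes with each control period).
- bot.camera(name): name is "scene" or "top" or "wrist"; returns (picture, depth): 400x640x3 uint8, blue, green, red; 400x640 float32, m along the optical axis (not along the pixel's ray), 0 where there is no reading.
- bot.calibration(name): a dict with "fx", "fy", "cx", "cy" (pixels), "k1" (the pictures are not rectified: a ray, as slopes to the right and down, at radius r is drawn at 1 + k1 r^2 times it, then the intrinsics apply), "R" (3x3) and "t" (3): a world point X has camera coordinates R X + t; the wrist camera has in their place "mount" (4x4, takes a point from camera to tool coordinates, whose origin is the TCP and whose axes are the tool frame's). Camera axes: x right, y down, z forward; pixel columns grow to the right and rows downward; lengths in m; the calibration is good to about 2 mm. A picture is of the moment at which its call begins: read the wrist's pose just before it. calibration takes no time and is no camera call.
- bot.hand_in(): hands the job in, once; it reports no verdict.
Trained networks look in the newest picture that a camera, given by its name, has taken for a name from the list of things; names that differ only in an ending like _2 or _b are one class to them, and where a whole thing is asked for, a point or a joint stands for the part that bears it (a point fixed in the world has none). Each returns a list of dicts, best first, with "p" (0 to 1); they miss things now and then, are a little off and sometimes report something else, mostly with a low value. They report only what shows in the picture. A call takes as long as a camera call. They do not tell look-alikes from the thing itself.
- bot.cut_out(camera, target): "pixels" (400x640 bool, what is visible of it) and "point" ([column, row] in pixels, amid what is visible of it).
- bot.pinpoint(camera, target): "point" ([column, row] in pixels: a listed point, or the origin of a listed thing).
The state is a dict: "clock": time; "q": joint angles; "qvel": joint speeds; "joint_torque": joint torques, N m; "tool_pos": TCP position; "ee_rot": TCP orientation; "contact_force": force on the tool from outside, world axes, zero at the start; "ft_torque": the same for the moment, N m; "width": finger opening in m.
Only numpy, scipy, OpenCV 4.12 (cv2) and the standard library are available. Lean on these libraries where they do the work, as an engineer would, in place of code of your own. Each camera call takes 0.05 s, during which the arm holds its last target.

## Task

Slide the loose yellow block along its bed until it butts flush against the fixed blue block, then take the red-handled gauge rod from its cradle, push it down the yellow block's slanting tube until its brass collar stops on the mouth, and draw it right out again, leaving the blocks closed up. Finish while still holding the rod level and still, with its tip about 10 cm above the middle of the white reading card, clear of everything else. Leave the black-handled spare rod, the tin, the glue bottle and the screwdriver where they are.

Things in the scene. Friction and masses are not known exactly. Their poses are not given: they have to be found in the camera images.
- bed: fixed steel slide bed on the bench, 120 (x) x 320 (y) x 8 mm thick, origin at the centre of its underside; blocks slide along y. Along each long edge a guide strip 12 mm wide, top 18 mm above the bench, 94 mm free between them. The blue block, 88 (x) x 70 (y) x 40 mm on the plate, is fixed at y = +105 mm. The -y end is open, with room for fingers behind the yellow block
- fixed_face (a point): centre of the blue block's -y face, 28 mm above the bench; axes as the bed's
- block: loose yellow block, 90 (x) x 100 (y) x 40 mm, 0.7 to 1 kg, on the bed between the strips (2 mm play each side), 25 to 60 mm short of the blue block on its +y side; origin: centre of underside, 8 mm above the bench, axes as the bed's. Two dark cheeks on top (to 70 mm high, y -9 to +39, x -30 to +20 mm) carry the tube. Sliding takes 4 to 10 N, best at the middle of its -y face
- block_face (a point): centre of the yellow block's +y face, half height; this face must meet the blue block's
- tube: steel guide tube rigidly on the yellow block, outer diameter 24 mm, bore 15 mm, 55 mm deep inside; origin at the centre of its open mouth, +z points along the tube out of the mouth: 25 degrees above level, towards the block's +x side. In the block's frame the mouth is at x = +30, y = +15, z = +80 mm
- gauge: loose rod with red handle, 160 mm, about 0.11 kg, level in its cradle, axis 50 mm above the bench; origin on the axis at mid grip, +x towards the tip, which points roughly to the robot. Square handle 18 x 18 mm (faces square to y and z) x = -55 to +35 mm, neck (diameter 10) to +47, brass collar (diameter 27) +47 to +55, steel shaft (diameter 10) to the tip at +105. Balances at about x = +17
- gauge_tip (a point): tip of the red-handled rod, at x = +105 mm on its axis
- gauge_collar (a point): centre of the tip-side face of the rod's brass collar, at x = +55 mm on its axis; this face comes to rest on the tube's mouth, the shaft then being 50 mm inside
- gauge_cradle: fixed grey cradle of the red rod, origin on the bench under the rod's origin, +x as the rod's. Foot board 160 x 50 x 8 mm, two notched posts 34 mm wide, 10 mm thick: x = -47 mm (under the handle's rear, top 50 mm above the bench), x = +80 mm (under the shaft, top 54 mm). Between the posts the handle is free at the sides and below; lift straight up
- spare: black-handled spare rod, otherwise the same as the red one, in a cradle like it; bystander, the two cradles may be swapped
- spare_cradle: fixed grey cradle of the spare rod
- card: white reading card with two green edges fixed flat on the bench, 100 x 100 x 3 mm, origin at its centre
- tin: round tin with green label, 84 mm diameter, 110 mm high, bystander; origin at the centre of its underside
- glue: white bottle with red cap, 52 mm diameter, 130 mm high, bystander; origin at the centre of its underside
- driver: green-handled screwdriver lying on the bench, bystander
There are look-alikes about, which are no part of the job. What is shaped like the spare_cradle but purple is not meant.

How it is judged:
By the outcome, as a careful person would: the job done as asked, in the order asked, and still so for the second after the job is handed in, while the arm keeps its last pose, push and grip.
It also fails if it takes over 69 s, if anything falls off the work surface, if the arm or the gripper's body presses on something with over 40 N, if the wrist force passes 120 N, or if a joint passes its speed limit or range.

## Working session

There is one attempt and no reset: what is moved stays moved. The work goes in short steps, Python scripts to look and compute and a shell command to move; the robot and the scene stay as the last step left them, time stands still between calls to the robot, and variables do not carry over. Pictures are saved under pics/ and viewed, and the job is handed in when it is done.

```bash
ls; mkdir -p pics; python3 - <<'E'
from cell import bot
import cv2
s=bot.read_state();print(s, bot.grasp_offset)
for n in("scene","top","wrist"):
    p,d=bot.camera(n);cv2.imwrite(f"pics/a_{n}.png",p)
    c=bot.calibration(n);print(n,c)
E
```

```text
pics
{'clock': 0.0, 'q': array([ 1.2735094 ,  0.61592949, -0.012623  ,  1.42492801,  0.00811456,
        1.1034209 , -0.04036853]), 'qvel': array([ 1.42399300e-03, -3.16009398e-04,  1.63693894e-03, -1.03540207e-03,
       -6.77733999e-04, -1.66329655e-06, -3.24099077e-05]), 'joint_torque': array([-2.82892479e-04, -4.69216776e+01,  2.59305518e-01, -1.71032828e+01,
        1.00804077e-02,  9.72618407e-03,  7.31905970e-06]), 'tool_pos': array([ 0.17365116, -0.62550536,  0.21002191]), 'ee_rot': array([ 7.96113606e-01, -6.05145760e-01, -1.06353265e-03, -7.77886666e-04]), 'contact_force': array([-0.2736009 , -0.41679119, -0.4931944 ]), 'ft_torque': array([-0.02204301,  0.01808354, -0.01179381]), 'width': 0.08546046235317728} 0.0187
scene {'fx': 419.9803622702766, 'fy': 419.9803622702766, 'cx': 321.1887219810742, 'cy': 199.78817117238077, 'k1': -0.022038888902172878, 'R': array([[ 0.14152194,  0.98986688,  0.01162292],
       [ 0.64672862, -0.08356135, -0.758129  ],
       [-0.74947557,  0.11480876, -0.65200101]]), 't': array([-0.03118664, -0.29238194,  1.94637892])}
top {'fx': 444.50350092158686, 'fy': 444.50350092158686, 'cx': 317.541669064915, 'cy': 199.22224195373065, 'k1': -0.03694186071773396, 'R': array([[ 0.00499749, -0.99991974,  0.01164235],
       [-0.99225697, -0.00640338, -0.12403672],
       [ 0.12410132, -0.01093233, -0.99220933]]), 't': array([-0.04371738,  0.53289918,  1.33910552])}
wrist {'fx': 305.8691909594426, 'fy': 305.8691909594426, 'cx': 321.76057946669744, 'cy': 195.55869591788004, 'k1': -0.030084296833658614, 'mount': array([[ 9.99999784e-01,  1.04734158e-04, -6.49514810e-04,
        -3.14577605e-04],
       [ 9.91150144e-05,  9.51996836e-01,  3.06107846e-01,
        -7.96053844e-02],
       [ 6.50395992e-04, -3.06107844e-01,  9.51996620e-01,
        -1.63811362e-01],
       [ 0.00000000e+00,  0.00000000e+00,  0.00000000e+00,
         1.00000000e+00]])}
```

View pics/a_scene.png

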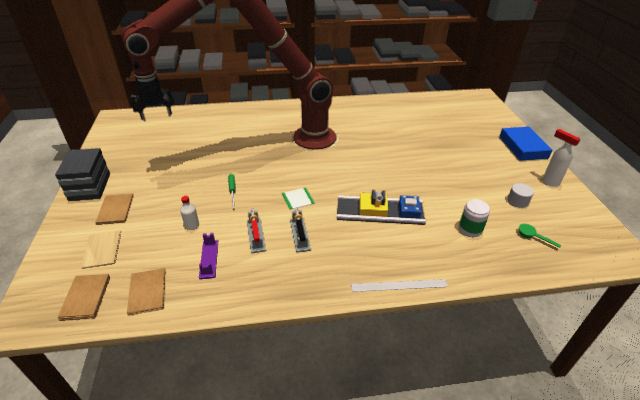

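View pics/a_top.png

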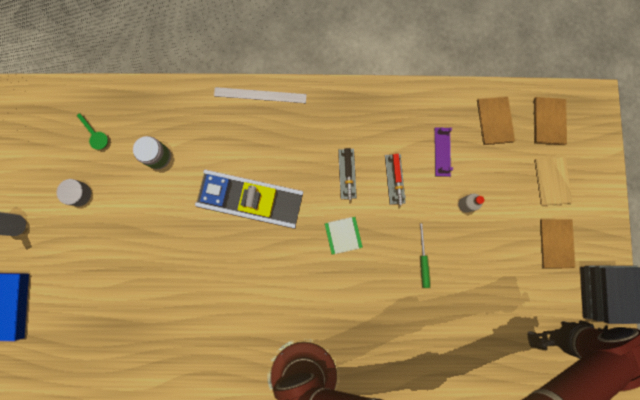

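View pics/a_wrist.png

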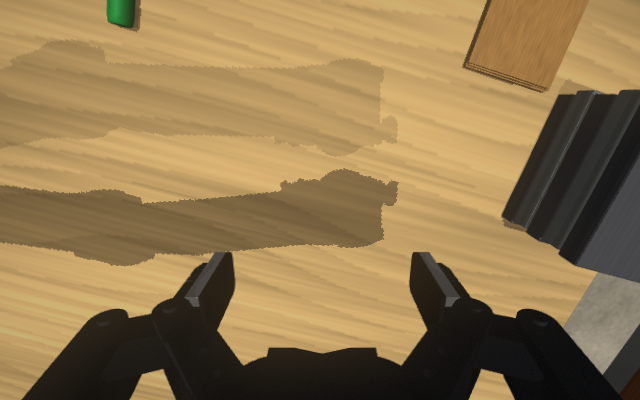

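The top view shows the red rod at (397,180), the spare at (348,172), the purple look-alike cradle at (443,152), the bed at (250,200) with the yellow block to the right of the blue one, and the card at (343,235).

```bash
cat > h.py <<'E'
import numpy as np, cv2
from cell import bot
from scipy.spatial.transform import Rotation as Ro
def T_tool():
    s=bot.read_state();return Ro.from_quat(s['ee_rot']).as_matrix(),np.array(s['tool_pos'])
def cam(name,pose=None):
    c=bot.calibration(name)
    if name=='wrist':
        R,t=pose if pose else T_tool()
        M=c['mount'];Rc=R@M[:3,:3];o=R@M[:3,3]+t
    else:
        Rc=np.array(c['R']).T;o=-Rc@np.array(c['t'])
    return c,Rc,o
def ray(px,C):
    c,Rc,o=C
    px=np.atleast_2d(np.asarray(px,float))
    K=np.array([[c['fx'],0,c['cx']],[0,c['fy'],c['cy']],[0,0,1]])
    u=cv2.undistortPoints(px.reshape(-1,1,2),K,np.array([c['k1'],0,0,0.])).reshape(-1,2)
    d=np.c_[u,np.ones(len(u))]
    return d,Rc,o
def onz(px,C,z):
    d,Rc,o=ray(px,C);w=d@Rc.T
    return o+w*((z-o[2])/w[:,2])[:,None]
def depthpt(px,dep,C):
    d,Rc,o=ray(px,C);return o+(d*np.atleast_1d(dep)[:,None])@Rc.T
def proj(X,C):
    c,Rc,o=C;p=(np.atleast_2d(X)-o)@Rc
    q=p[:,:2]/p[:,2:];r=(q**2).sum(1,keepdims=True);q=q*(1+c['k1']*r)
    return q*[c['fx'],c['fy']]+[c['cx'],c['cy']]
E
python3 - <<'E'
from h import *
zs=dict(bed=0,fixed_face=.028,block=.008,block_face=.028,tube=.088,gauge=.05,gauge_tip=.05,gauge_collar=.05,gauge_cradle=0,spare=.05,spare_cradle=0,card=.0,tin=0,glue=0,driver=.01)
for n in("top","scene"):
    C=cam(n); p,d=bot.camera(n)
    for k,z in zs.items():
        if n=="scene" and k in("card","tin","glue","driver"):continue
        for r in bot.pinpoint(n,k)[:2]:
            if r['p']>.2: print(n,k,round(r['p'],2),np.round(r['point'],1),np.round(onz(r['point'],C,z)[0],4))
print(bot.read_state()['clock'])
E
```

```text
top bed 0.67 [249.1 199.4] [0.5354 0.1753 0.    ]
top fixed_face 0.89 [224.1 191.5] [0.5561 0.2495 0.028 ]
top block 0.61 [256.7 203. ] [0.5231 0.15   0.008 ]
top block_face 0.68 [396.9 168.8] [ 0.6316 -0.2893  0.028 ]
top block_face 0.66 [247.3 197.5] [0.5378 0.177  0.028 ]
top tube 0.6 [250.8 183.6] [0.5719 0.1587 0.088 ]
top gauge_tip 0.84 [399.7 205. ] [ 0.5149 -0.2916  0.05  ]
top gauge_cradle 0.64 [393.8 174.8] [ 0.6176 -0.2844  0.    ]
top spare 0.71 [346.7 166.8] [ 0.6323 -0.1298  0.05  ]
top spare 0.49 [424.  252.7] [ 0.3703 -0.363   0.05  ]
top spare_cradle 0.97 [438.3 148.3] [ 0.7056 -0.4303  0.    ]
top spare_cradle 0.67 [344.9 170.7] [ 0.6296 -0.1279  0.    ]
top card 0.62 [340.4 234.1] [ 0.4276 -0.1133  0.    ]
top tin 0.94 [160.7 153.2] [0.6829 0.4629 0.    ]
top tin 0.59 [253.9 183.4] [0.5866 0.1613 0.    ]
top glue 0.75 [399.3 187.5] [ 0.5766 -0.3013  0.    ]
top glue 0.67 [462.1 198.2] [ 0.5436 -0.5021  0.    ]
top driver 0.81 [419.6 254.8] [ 0.364  -0.3591  0.01  ]
scene bed 0.72 [380.9 211.9] [0.5446 0.1776 0.    ]
scene fixed_face 0.93 [399.7 208.2] [0.5635 0.2404 0.028 ]
scene block 0.76 [369.7 207.6] [0.5244 0.139  0.008 ]
scene block_face 0.76 [387.  206.7] [0.5495 0.1964 0.028 ]
scene tube 0.64 [379.2 197.1] [0.5609 0.1578 0.088 ]
scene tube 0.32 [369.  208.8] [0.6169 0.1078 0.088 ]
scene gauge 0.62 [253.5 229.3] [ 0.6268 -0.2886  0.05  ]
scene gauge 0.29 [299.2 225.9] [ 0.6304 -0.1346  0.05  ]
scene gauge_tip 0.64 [252.1 208.5] [ 0.5209 -0.2913  0.05  ]
scene gauge_cradle 0.78 [257.5 238.4] [ 0.622  -0.2794  0.    ]
scene spare 0.73 [303.3 227.3] [ 0.6389 -0.1216  0.05  ]
scene spare 0.44 [252.7 236.8] [ 0.6618 -0.2919  0.05  ]
scene spare_cradle 0.96 [207.5 264.9] [ 0.7205 -0.443   0.    ]
scene spare_cradle 0.9 [299.6 239.5] [ 0.6461 -0.136   0.    ]
1.55
```

```bash
python3 -m jog '-2.26 -4 -0.5 0 0 0 1;-2.26 -4 -0.5 0 0 0 1;-2.26 -4 -0.5 0 0 0 1;-2.26 -4 -0.5 0 0 0 1;-2.26 -4 -0.5 0 0 0 1;-2.26 -4 -0.5 0 0 0 1;-2.26 -4 -0.5 0 0 0 1;-2.26 -4 -0.5 0 0 0 1;-2.26 -4 -0.5 0 0 7.7 1;0 0 0 0 0 7.8 1'; python3 -m jog '0 0 0 0 0 0 1;0 0 0 0 0 0 1'; python3 - <<'E'
from h import *
p_=T_tool();print(p_[1])
p,d=bot.camera("wrist");cv2.imwrite("pics/b_w.png",p);np.savez("b.npz",p=p,d=d,R=p_[0],t=p_[1])
E
```

```text
clock: 2.55
tool_pos: [0.4736, -0.3258, 0.257]
ee_rot: [0.71, -0.704, 0.001, -0.004]
contact_force: [0.9, 1.4, -0.5]
width: 0.0855
clock: 2.75
tool_pos: [0.4654, -0.335, 0.2562]
ee_rot: [0.708, -0.707, -0.0, 0.001]
contact_force: [0.3, 0.1, -0.5]
width: 0.0856
[ 0.46538976 -0.33501176  0.25616643]
```

View pics/b_w.png

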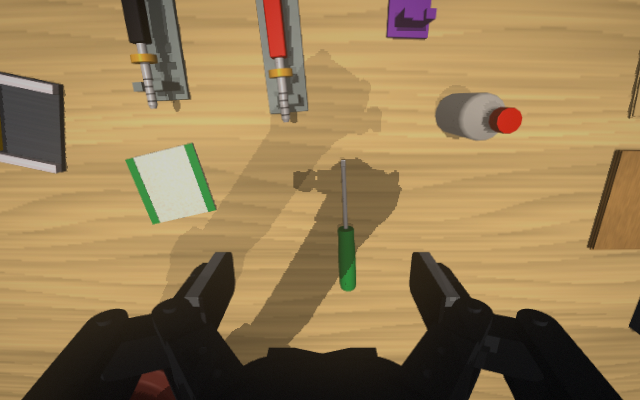

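The red rod's tip is at (285,118) and its collar at (280,72). The spare is on the left at (150,60), the purple cradle at (410,20) and the card at (171,183). Bed next.

```bash
python3 -m jog '-4.3 -0.4 0 0 0 0 1;-4.3 -0.4 0 0 0 0 1;-4.3 -0.4 0 0 0 0 1;-4.3 -0.4 0 0 0 0 1;-4.3 -0.4 0 0 0 0 1;-4.3 -0.4 0 0 0 0 1;-4.3 -0.4 0 0 0 0 1;-4.3 -0.4 0 0 0 0 1;-4.3 -0.4 0 0 0 0 1;0 0 0 0 0 -8.5 -1'; python3 -m jog '0 0 0 0 0 -8.5 -1;0 0 0 0 0 -8.5 -1;0 0 0 0 0 -8.5 -1;0 0 0 0 0 -8.5 -1;0 0 0 0 0 -8.5 -1;0 0 0 0 0 -8.5 -1;0 0 0 0 0 -8.5 -1;0 0 0 0 0 -8.5 -1;0 0 0 0 0 0 -1;0 0 0 0 0 0 -1'; cat > snap.py <<'E'
import sys
from h import *
n=sys.argv[1]
s=T_tool();st=bot.read_state()
p,d=bot.camera("wrist");cv2.imwrite(f"pics/{n}.png",p);np.savez(n+".npz",p=p,d=d,R=s[0],t=s[1])
print(np.round(s[1],4),np.round(s[0],3).tolist(),st['clock'],st['width'])
C=cam("wrist",s)
zs=dict(bed=0,fixed_face=.028,block=.008,block_face=.028,tube=.088,gauge=.05,gauge_tip=.05,gauge_collar=.05,gauge_cradle=0,card=0.003,spare=.05)
for k in sys.argv[2:]:
    for r in bot.pinpoint("wrist",k)[:2]:
        if r['p']>.2: print(k,round(r['p'],2),np.round(r['point'],1),np.round(onz(r['point'],C,zs[k])[0],4))
E
python3 snap.py c fixed_face block_face tube block
```

```text
clock: 3.8
tool_pos: [0.5021, 0.0604, 0.2565]
ee_rot: [0.763, -0.647, -0.001, -0.002]
contact_force: [-0.0, -0.2, -0.5]
width: 0.0733
clock: 4.8
tool_pos: [0.5023, 0.0516, 0.2562]
ee_rot: [0.993, -0.12, -0.0, 0.0]
contact_force: [-0.4, -0.2, -0.1]
width: 0.0001
[0.5023 0.0516 0.2562] [[0.971, -0.238, -0.0], [-0.238, -0.971, -0.0], [-0.0, 0.0, -1.0]] 4.8 0.00011618996332804274
tube 0.77 [357.2  56.2] [0.5658 0.1586 0.088 ]
tube 0.68 [300.8 276.4] [ 0.4459 -0.0719  0.088 ]
block 0.91 [327.9  79.6] [0.5347 0.1478 0.008 ]
```

View pics/c.png

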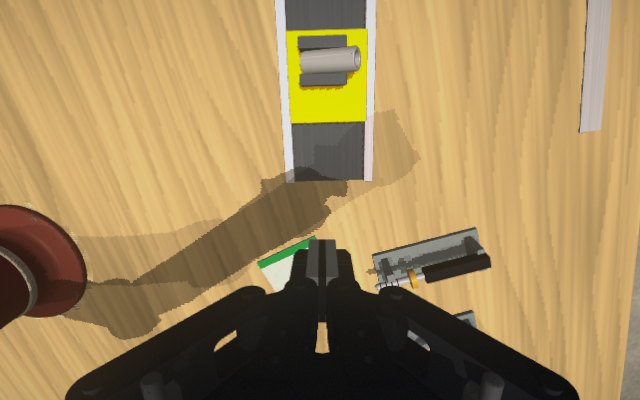

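The block's top face runs from (286,31) to (365,122), the tube mouth is at (357,58), and the bed's near end is at y≈181. Measure it by colour.

```bash
cat > yel.py <<'E'
import sys
from h import *
z=np.load(sys.argv[1]+'.npz');p=z['p'];C=cam("wrist",(z['R'],z['t']))
hsv=cv2.cvtColor(p,cv2.COLOR_BGR2HSV)
m=cv2.inRange(hsv,(25,180,120),(35,255,255))
n,l,st,_=cv2.connectedComponentsWithStats(m);k=1+np.argmax(st[1:,4]);m=(l==k).astype(np.uint8)
c=max(cv2.findContours(m,cv2.RETR_EXTERNAL,cv2.CHAIN_APPROX_NONE)[0],key=len)
h=cv2.convexHull(c).reshape(-1,2)
W=onz(np.array(c.reshape(-1,2),float),C,.048)[:,:2]
r=cv2.minAreaRect((W*1000).astype(np.float32));print(r)
b=cv2.boxPoints(r);print(b)
print(h[:60].tolist()[::3])
E
python3 yel.py c
```

```text
((533.0224609375, 148.4259796142578), (99.69275665283203, 89.02623748779297), 77.81195068359375)
[[478.98904  109.100784]
 [566.0086    90.3055  ]
 [587.0559   187.75117 ]
 [500.03632  206.54646 ]]
[[366, 29], [364, 121], [291, 122], [286, 38], [340, 29]]
```

```bash
python3 -m jog '0 0 0 0 0 -1.6 -1;0.5 -0.8 4 0 0 0 -1;0.45 -0.7 4 0 0 0 -1;0 0 4 0 0 0 -1;0 0 4 0 0 0 -1;0 0 3 0 0 0 -1;0 0 2.5 0 0 0 -1;0 0 1.5 0 0 0 -1;0 0 0.6 0 0 0 -1;0 0 0 0 0 0 -1'; python3 snap.py d
```

```text
clock: 6.05
tool_pos: [0.5144, 0.0659, 0.0197]
ee_rot: [0.995, -0.103, -0.001, 0.0]
contact_force: [-0.4, -0.0, 0.2]
width: 0.0005
[0.5144 0.0659 0.0197] [[0.979, -0.205, -0.001], [-0.205, -0.979, -0.0], [-0.001, 0.0, -1.0]] 6.05 0.00045687729151548705
```

View pics/d.png

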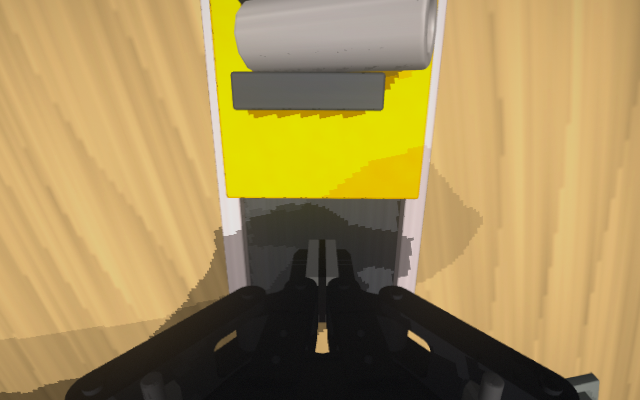

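```bash
python3 -m jog '0 -1 0 0 0 0 -1;0 -0.8 0 0 0 0 -1;0 -0.5 0 0 0 0 -1;0 -0.5 0 0 0 0 -1;0 -0.5 0 0 0 0 -1;0 -0.5 0 0 0 0 -1;0 -0.5 0 0 0 0 -1'; python3 -m jog '0 -0.5 0 0 0 0 -1;0 -0.5 0 0 0 0 -1;0 -0.5 0 0 0 0 -1'; python3 snap.py e fixed_face block_face
```

```text
clock: 6.8
tool_pos: [0.522, 0.0987, 0.0211]
ee_rot: [0.994, -0.107, -0.002, 0.007]
contact_force: [-2.6, -13.3, 11.0]
width: -0.0
clock: 7.1
tool_pos: [0.5252, 0.1133, 0.0211]
ee_rot: [0.994, -0.106, -0.002, 0.007]
contact_force: [-2.8, -12.7, 11.1]
width: -0.0003
[0.5252 0.1133 0.0211] [[0.977, -0.212, -0.005], [-0.212, -0.977, -0.014], [-0.002, 0.015, -1.0]] 7.1 -0.00028985043414109165
block_face 0.85 [318.1  21.4] [0.5482 0.2236 0.028 ]
```

View pics/e.png

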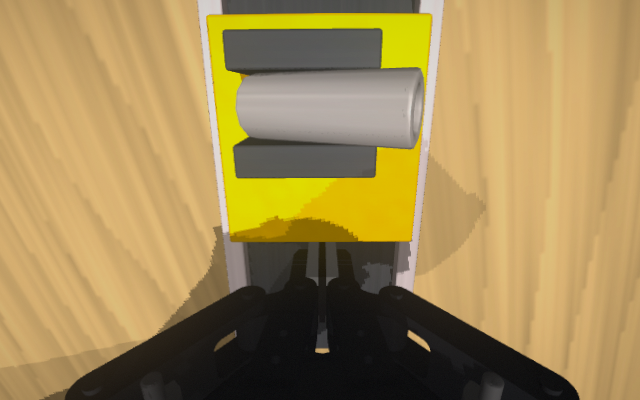

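The fingers are in contact at mid-face, (322,242), and the block is moving. Its front edge is at row 15.

```bash
python3 -m jog '0 -0.4 0 0 0 0 -1;0 -0.4 0 0 0 0 -1;0 -0.4 0 0 0 0 -1'; python3 -m jog '0 -0.3 0 0 0 0 -1;0 -0.3 0 0 0 0 -1'; python3 -m jog '0 -0.2 0 0 0 0 -1;0 -0.2 0 0 0 0 -1'; python3 snap.py f fixed_face block_face
```

```text
clock: 7.55
tool_pos: [0.5277, 0.1248, 0.0211]
ee_rot: [0.994, -0.106, -0.002, 0.007]
contact_force: [-2.6, -13.1, 11.0]
width: -0.0
clock: 7.75
tool_pos: [0.529, 0.1308, 0.021]
ee_rot: [0.994, -0.106, -0.002, 0.007]
contact_force: [-3.0, -13.8, 11.8]
width: -0.0004
clock: 7.95
tool_pos: [0.5298, 0.1345, 0.021]
ee_rot: [0.994, -0.106, -0.002, 0.008]
contact_force: [-2.8, -14.4, 11.4]
width: -0.0005
[0.5298 0.1345 0.021 ] [[0.977, -0.211, -0.005], [-0.211, -0.977, -0.015], [-0.002, 0.015, -1.0]] 7.95 -0.0004947578086528169
fixed_face 0.97 [319.3  23.4] [0.5531 0.2439 0.028 ]
fixed_face 0.25 [319.1 132.1] [0.5425 0.1961 0.028 ]
block_face 0.74 [320.3  23.3] [0.5536 0.2439 0.028 ]
```

View pics/f.png

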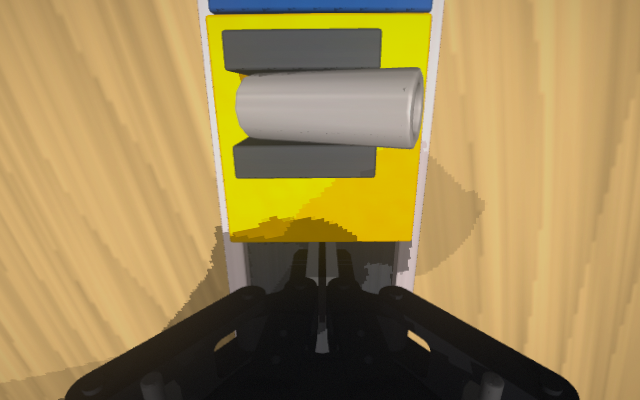

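Nearly closed: blue is at row 12 and yellow starts at 15. Continue gently.

```bash
python3 -m jog '0 -0.15 0 0 0 0 -1;0 -0.15 0 0 0 0 -1'; python3 -m jog '0 -0.15 0 0 0 0 -1;0 0 0 0 0 0 -1';python3 -m jog '0 -0.15 0 0 0 0 -1;0 0 0 0 0 0 -1'
```

```text
clock: 8.3
tool_pos: [0.5297, 0.1346, 0.021]
ee_rot: [0.994, -0.107, -0.003, 0.01]
contact_force: [-3.3, -17.6, 15.3]
width: 0.0002
clock: 8.5
tool_pos: [0.5297, 0.1346, 0.021]
ee_rot: [0.994, -0.107, -0.003, 0.011]
contact_force: [-5.5, -18.7, 16.5]
width: 0.0
clock: 8.7
tool_pos: [0.5297, 0.1345, 0.021]
ee_rot: [0.994, -0.108, -0.003, 0.012]
contact_force: [-4.7, -20.9, 16.6]
width: 0.0001
```

```bash
python3 -m jog '0 -0.2 0 0 0 0 -1;0 -0.2 0 0 0 0 -1;0 0 0 0 0 0 -1'; python3 snap.py g; python3 - <<'E'
import cv2
p=cv2.imread('pics/g.png')[0:40,190:450];cv2.imwrite('pics/g2.png',cv2.resize(p,None,fx=3,fy=3,interpolation=0))
E
```

```text
clock: 9.0
tool_pos: [0.5296, 0.1345, 0.021]
ee_rot: [0.994, -0.109, -0.005, 0.015]
contact_force: [-5.9, -25.7, 19.9]
width: -0.0
[0.5296 0.1345 0.021 ] [[0.976, -0.216, -0.012], [-0.217, -0.976, -0.029], [-0.006, 0.031, -0.999]] 9.0 -4.461925511567216e-05
```

View pics/g2.png

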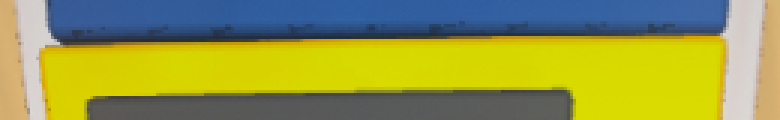

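```bash
python3 -m jog '0 1 0 -1.5 0 0 -1;0 1.5 0 0 0 0 -1;0 0 -3 0 0 0 -1;0 0 -4 0 0 0 -1;0 0 -4 0 0 0 -1;0 -2.5 -1 0 0 0 -1;0 -2.5 0 0 0 0 -1;0 0 0 0 0 0 -1;0 0 0 0 0 0 -1'; python3 snap.py g3 tube;python3 yel.py g3; python3 - <<'E'
import cv2
p=cv2.imread('pics/g3.png')[0:200,220:420];cv2.imwrite('pics/g4.png',cv2.resize(p,None,fx=3,fy=3,interpolation=0))
E
```

```text
clock: 9.95
tool_pos: [0.5385, 0.1825, 0.1392]
ee_rot: [0.995, -0.102, -0.001, 0.013]
contact_force: [-0.2, 0.2, 0.1]
width: -0.0
[0.5385 0.1825 0.1392] [[0.979, -0.203, -0.005], [-0.204, -0.979, -0.025], [-0.0, 0.025, -1.0]] 9.95 -1.6209060812330503e-05
tube 0.65 [365.1 170.7] [0.5754 0.2033 0.088 ]
((545.501220703125, 209.24139404296875), (69.39410400390625, 88.67354583740234), 77.97948455810547)
[[494.91055 184.5388 ]
 [581.6398  166.07149]
 [596.0919  233.94398]
 [509.36267 252.4113 ]]
[[373, 117], [374, 177], [360, 198], [269, 142]]
```

View pics/g4.png

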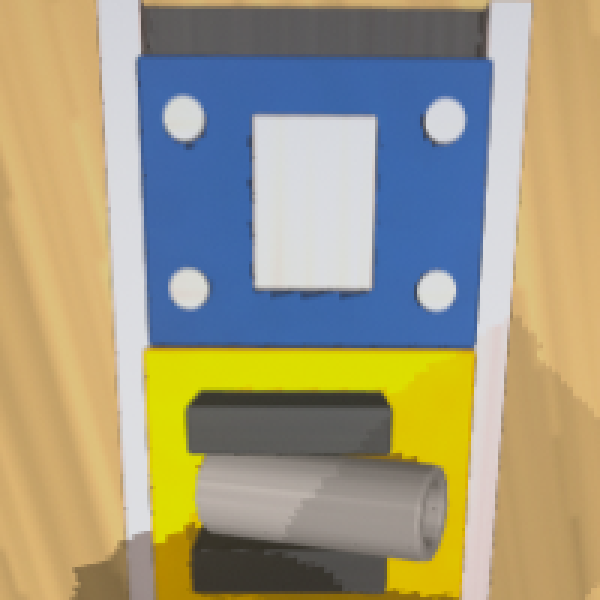

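Flush and parallel across the whole face. Block yaw is −12.0° and the tube mouth is at about (0.575, 0.203, 0.088); the network and the geometry agree. Candidates for the gauge in the top view:
- red rod at (397,180)
- black spare at (348,172)
- purple empty cradle at (443,152)

I choose the red one and check it close up.

```bash
python3 -m jog '0 0 -4 1.5 0 0 -1;1.15 4.56 -0.8 0 0 0 1;1.15 4.56 -0.8 0 0 0 1;1.15 4.56 -0.8 0 0 0 1;1.15 4.56 -0.8 0 0 0 1;1.15 4.56 -0.4 0 0 0 1;1.15 4.56 0 0 0 0 1;1.15 4.56 0 0 0 0 1;1.15 4.56 0 0 0 0 1;1.15 4.56 0 0 0 0 1'; python3 -m jog '1.15 4.56 0 0 0 0 1;0 0 0 0 0 8.5 1;0 0 0 0 0 8.5 1;0 0 0 0 0 8.5 1;0 0 0 0 0 8.5 1;0 0 0 0 0 8.5 1;0 0 0 0 0 8.5 1;0 0 0 0 0 8.5 1;0 0 0 0 0 8.5 1;0 0 0 0 0 8.5 1';python3 -m jog '0 0 0 0 0 1.5 1;0 0 0 0 0 0 1'; python3 snap.py i gauge gauge_tip gauge_collar gauge_cradle card
```

```text
clock: 11.05
tool_pos: [0.5548, -0.2435, 0.215]
ee_rot: [0.995, -0.104, -0.0, 0.0]
contact_force: [0.5, 1.0, 0.3]
width: 0.085
clock: 12.05
tool_pos: [0.5567, -0.2884, 0.2148]
ee_rot: [0.714, -0.7, -0.0, 0.0]
contact_force: [-0.2, 0.2, 0.2]
width: 0.0854
clock: 12.25
tool_pos: [0.5572, -0.288, 0.2149]
ee_rot: [0.708, -0.706, -0.0, 0.0]
contact_force: [0.8, 0.5, 0.3]
width: 0.0855
[ 0.5572 -0.288   0.2149] [[0.003, -1.0, -0.001], [-1.0, -0.003, 0.0], [-0.0, 0.001, -1.0]] 12.25 0.08549121099540033
gauge 0.56 [317.2 114.8] [ 0.6192 -0.2822  0.05  ]
gauge_tip 0.74 [325.3 204.8] [ 0.5197 -0.2913  0.05  ]
gauge_collar 0.91 [319.4 163. ] [ 0.5681 -0.2845  0.05  ]
gauge_cradle 0.62 [319.4 109.2] [ 0.623 -0.284  0.   ]
card 0.74 [204.3 256.2] [ 0.4266 -0.1245  0.003 ]
```

View pics/i.png

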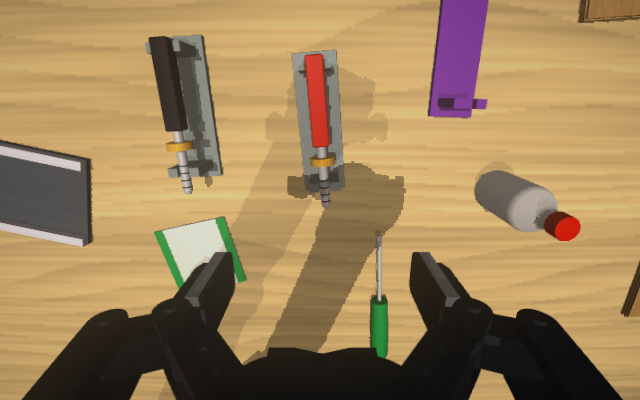

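The red rod lies centred, with its handle from (315,55) to (319,147), collar at (321,161) and tip at (326,206). It is clear of the spare at (165,85).

```bash
cat > red.py <<'E'
import sys
from h import *
z=np.load(sys.argv[1]+'.npz');p=z['p'];d=z['d'];C=cam("wrist",(z['R'],z['t']))
hsv=cv2.cvtColor(p,cv2.COLOR_BGR2HSV)
m=cv2.inRange(hsv,(0,150,60),(8,255,255))|cv2.inRange(hsv,(174,150,60),(180,255,255))
m[:, :250]=0;m[:,400:]=0
c=max(cv2.findContours(m,cv2.RETR_EXTERNAL,cv2.CHAIN_APPROX_NONE)[0],key=cv2.contourArea)
W=onz(c.reshape(-1,2).astype(float),C,.059)[:,:2]*1000
print(cv2.minAreaRect(W.astype(np.float32)));print(cv2.boxPoints(cv2.minAreaRect(W.astype(np.float32))))
ys,xs=np.nonzero(m);P=depthpt(np.c_[xs,ys],d[ys,xs],C);print('z top',np.percentile(P[:,2],[10,50,90]))
sel=(P[:,2]>np.median(P[:,2])-.004);Q=P[sel][:,:2]
print('mean top',Q.mean(0));u=np.linalg.svd(Q-Q.mean(0))[2][0] if len(Q)<4000 else 0;print(u)
E
python3 red.py i
```

```text
((632.0519409179688, -282.1064147949219), (89.32353210449219, 17.834196090698242), 4.973817348480225)
[[ 586.7852  -277.0951 ]
 [ 588.3315  -294.86212]
 [ 677.31866 -287.11774]
 [ 675.7724  -269.3507 ]]
z top [0.05888538 0.05994273 0.06098562]
mean top [ 0.63398601 -0.28206513]
[-0.99616908 -0.08744811]
```

```bash
python3 -m jog '0 0 0 0 0 -4.8 1;0.05 -2.7 0 0 0 0 1;0 -2.6 0 0 0 0 1;0 0 4 0 0 0 1;0 0 3 0 0 0 1;0 0 2 0 0 0 1;0 0 1 0 0 0 1;0 0 0 0 0 0 1;0 0 0 0 0 0 1'; python3 snap.py j; python3 red.py j
```

```text
clock: 13.45
tool_pos: [0.6114, -0.2839, 0.1164]
ee_rot: [0.737, -0.676, 0.001, -0.0]
contact_force: [0.2, 0.7, 0.4]
width: 0.0858
[ 0.6114 -0.2839  0.1164] [[0.086, -0.996, 0.002], [-0.996, -0.086, -0.001], [0.001, -0.002, -1.0]] 13.45 0.08584025651782222
((632.526123046875, -282.2044677734375), (89.42859649658203, 17.482698440551758), 4.316654205322266)
[[ 587.2807  -276.8535 ]
 [ 588.5966  -294.2866 ]
 [ 677.77155 -287.55545]
 [ 676.4556  -270.12234]]
z top [0.05903664 0.05995495 0.06083936]
mean top [ 0.63566413 -0.28182646]
[-0.99639503 -0.08483486]
```

View pics/j.png

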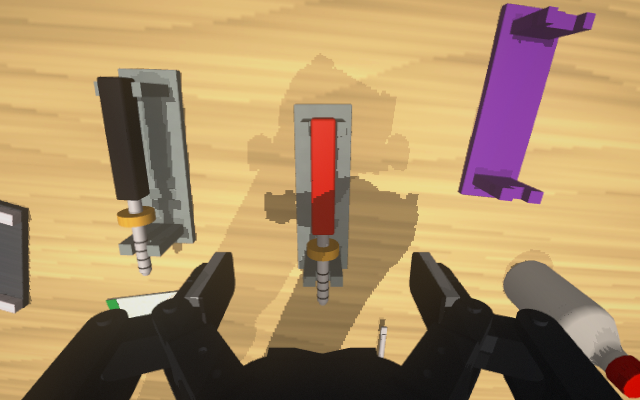

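Well aligned, with the rod axis at column 323 midway between the fingers. Descend and grip.

```bash
python3 -m jog '0 0 3 0 0 0 1;0 0 3 0 0 0 1;0 0 1.6 0 0 0 1;0 0 1 0 0 0 1;0 0 0 0 0 0 1;0 0 0 0 0 0 0;0 0 0 0 0 0 -0.5;0 0 0 0 0 0 -1;0 0 0 0 0 0 -1;0 0 0 0 0 0 -1'; python3 -m jog '0 0 0 0 0 0 -1;0 0 0 0 0 0 -1'; python3 -m jog '0 0 -1 0 0 0 -1;0 0 -2 0 0 0 -1;0 0 -3 0 0 0 -1;0 0 -4 0 0 0 -1;0 0 -4 0 0 0 -1;0 0 -4 0 0 0 -1;0 0 0 0 0 0 -1;0 0 0 0 0 0 -1';python3 snap.py k; python3 red.py k
```

```text
clock: 14.5
tool_pos: [0.6111, -0.2837, 0.0302]
ee_rot: [0.737, -0.676, 0.001, -0.0]
contact_force: [0.8, -0.4, -0.2]
width: 0.0159
clock: 14.7
tool_pos: [0.6111, -0.2837, 0.0301]
ee_rot: [0.737, -0.676, 0.001, -0.0]
contact_force: [-0.7, 1.2, 4.4]
width: 0.0156
clock: 15.5
tool_pos: [0.6107, -0.2834, 0.2102]
ee_rot: [0.737, -0.676, 0.001, -0.0]
contact_force: [0.4, 0.2, -1.9]
width: 0.0157
[ 0.6107 -0.2834  0.2102] [[0.086, -0.996, 0.001], [-0.996, -0.086, -0.0], [0.001, -0.001, -1.0]] 15.5 0.01573198129551245
((556.0640258789062, -287.56756591796875), (209.96975708007812, 41.47019958496094), 5.030368328094482)
[[ 449.6654  -276.1178 ]
 [ 453.30164 -317.42828]
 [ 662.46265 -299.01733]
 [ 658.8264  -257.70685]]
z top [0.23922457 0.2400783  0.24089408]
mean top [ 0.63736508 -0.28046149]
0
```

View pics/k.png

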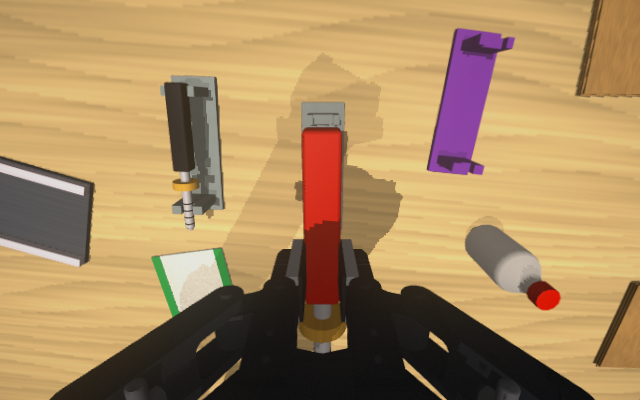

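The rod is held, its handle running from (322,130) to (322,300). Measure its pose in the tool frame.

```bash
cat > hand.py <<'E'
import sys
from h import *
z=np.load(sys.argv[1]+'.npz');p=z['p'];d=z['d'];R,t=z['R'],z['t'];C=cam("wrist",(R,t))
hsv=cv2.cvtColor(p,cv2.COLOR_BGR2HSV)
m=cv2.inRange(hsv,(0,150,40),(8,255,255))|cv2.inRange(hsv,(174,150,40),(180,255,255))
m[:, :270]=0;m[:,380:]=0;m[:100]=0
ys,xs=np.nonzero(m);P=depthpt(np.c_[xs,ys],d[ys,xs],C);L=(P-t)@R
L=L[(abs(L[:,2]-np.median(L[:,2]))<.004)&(d[ys,xs]>0)]
A=np.c_[L[:,:2],np.ones(len(L))];k=np.linalg.lstsq(A,L[:,2],rcond=None)[0]
print('z=a x+b y+c (tool)',k,'slope deg',np.degrees(k[:2]))
print('y range (tool)',np.percentile(L[:,1],[0.3,99.7]),'x',np.percentile(L[:,0],[1,50,99]))
# centreline x vs y
b=np.arange(-.065,.02,.01)
for y in b:
    s=abs(L[:,1]-y)<.004
    if s.sum()>20: print(round(y,3),(L[s,0].min()+L[s,0].max())/2, np.ptp(L[s,0]))
E
python3 hand.py k
```

```text
z=a x+b y+c (tool) [ 0.00162113 -0.00294051 -0.02986839] slope deg [ 0.09288371 -0.16847891]
y range (tool) [-0.06611717  0.02225271] x [-0.00919725 -0.0004955   0.00784986]
-0.065 -0.0006984070073756798 0.017142236339856294
-0.055 -0.0006900134638969909 0.017549166653648605
-0.045 -0.000525026756206296 0.01730211867538805
-0.035 -0.0007065788026555161 0.017431539153307234
-0.025 -0.000670745623958204 0.017725910554036266
-0.015 -0.0004019231045243755 0.017698962134908573
-0.005 -0.0005275863417394736 0.015818816796165366
0.005 -0.0006524924252732365 0.015982675369003746
0.015 -0.0007242008351642983 0.01714671298353189
```

```bash
python3 -m jog '0 0 0 0 0 8.45 -1;0 0 0 0 0 8.45 -1;-4.25 1.8 -0.5 0 0 0 -1;-4.25 1.8 -0.5 0 0 0 -1;-4.25 1.8 -0.5 0 0 0 -1;-4.25 1.8 -0.5 0 0 0 -1;-4.25 1.8 -0.5 0 0 0 -1;-4.25 1.8 -0.5 0 0 0 -1;-4.25 1.8 -0.5 0 0 0 -1;-4.25 1.8 -0.5 0 0 0 -1'; python3 -m jog '0 0 0 0 0 0 -1;0 0 0 0 0 0 -1;0 0 0 0 0 0 -1'; python3 snap.py l tube fixed_face block;python3 yel.py l;python3 hand.py l
```

```text
clock: 16.55
tool_pos: [0.5383, 0.0806, 0.2474]
ee_rot: [-0.629, 0.777, 0.001, -0.002]
contact_force: [0.7, 0.6, -1.4]
width: 0.0161
clock: 16.85
tool_pos: [0.5397, 0.0773, 0.2479]
ee_rot: [-0.629, 0.778, 0.0, -0.002]
contact_force: [-0.9, 0.2, -0.8]
width: 0.016
[0.5397 0.0773 0.2479] [[-0.21, -0.978, -0.003], [-0.978, 0.21, -0.002], [0.002, 0.002, -1.0]] 16.85 0.016011341526617817
tube 0.61 [201.4 167.2] [0.5742 0.204  0.088 ]
fixed_face 0.87 [197.  182.2] [0.5483 0.2426 0.028 ]
block 0.71 [233.7 173.1] [0.5462 0.1987 0.008 ]
((543.0252075195312, 195.22308349609375), (99.81671142578125, 88.42485046386719), 77.93508911132812)
[[489.35754 155.6584 ]
 [575.8292  137.17586]
 [596.6929  234.78777]
 [510.2212  253.27031]]
[[266, 147], [270, 216], [184, 151]]
z=a x+b y+c (tool) [ 0.00138474 -0.00246512 -0.02996239] slope deg [ 0.07934001 -0.14124084]
y range (tool) [-0.06597184  0.02252249] x [-0.00944873 -0.00076545  0.00762699]
-0.065 -0.0009823613954612793 0.017192076499300733
-0.055 -0.0009760103967209879 0.017542265159662063
-0.045 -0.0007519677650333076 0.017377020836789117
-0.035 -0.0009935661460018777 0.017362926283083127
-0.025 -0.0007215667781873512 0.01726063432777074
-0.015 -0.0006806597872946324 0.0176949851982573
-0.005 -0.0008611965421662792 0.01580044205006207
0.005 -0.0009312165285692781 0.015923199771773082
0.015 -0.0010318395478005732 0.017207666418059788
```

View pics/l.png

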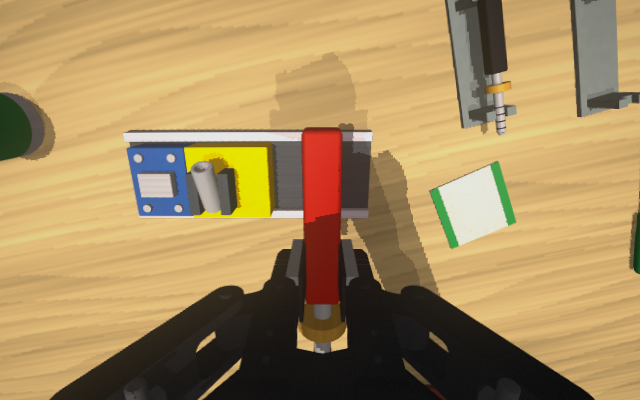

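Block pose is consistent within 1 mm from both views, with the centre at about (0.5427, 0.1948). Tilt the rod now.

```bash
python3 -m jog '0 0 -1 8.33 0 0 -1;0 0 -1 8.33 0 0 -1;0 0 0 8.34 0 0 -1;0 0 0 0 0 0 -1;0 0 0 0 0 0 -1'
cat > plan.py <<'E'
import sys
from h import *
out=float(sys.argv[1])
R,t=T_tool()
rod=lambda s: np.array([-.0007,-.0115+s,-.0209])
yaw=np.radians(-12.05);e=np.radians(25)
bx=np.array([np.cos(yaw),np.sin(yaw),0]);by=np.array([-np.sin(yaw),np.cos(yaw),0])
M=np.array([.5752,.2032,.088]);a=-(np.cos(e)*bx+np.array([0,0,np.sin(e)]))
Rt=np.c_[-by,a,np.cross(-by,a)]
rv=Ro.from_matrix(R.T@Rt).as_rotvec(degrees=True)
tip=M-a*out
tt=tip-Rt@rod(.105)
print('tool',t,'target',tt,'delta tool cm',np.round(R.T@(tt-t)*100,2),'rot',np.round(rv,2))
tn=R@rod(.105)+t; q=tn-M
print('tip now: along(in +)',round(q@a*1000,1),'bed y',round(q@by*1000,1),'up',round(q@np.cross(by,-a)*1000,1),'mm;  F',np.round(bot.read_state()['contact_force'],1))
E
python3 plan.py .08
```

```text
clock: 17.55
tool_pos: [0.538, 0.0792, 0.2689]
ee_rot: [-0.615, 0.759, -0.168, 0.135]
contact_force: [1.1, -0.2, -0.5]
width: 0.0155
tool [0.53799934 0.07918029 0.26894615] target [0.73747161 0.1678443  0.14238244] delta tool cm [-12.82 -10.72  18.91] rot [0.12 0.   0.1 ]
tip now: along(in +) 26.5 bed y -128.5 up -189.5 mm;  F [ 1.1 -0.2 -0.5]
```

```bash
python3 -m jog '-3.2 -2.7 0 0.1 0 0.1 -1;-3.2 -2.7 0 0 0 0 -1;-3.2 -2.7 0 0 0 0 -1;-3.2 -2.6 0 0 0 0 -1;0 0 4 0 0 0 -1;0 0 4 0 0 0 -1;0 0 4 0 0 0 -1;0 0 4 0 0 0 -1;0 0 2.9 0 0 0 -1;0 0 0 0 0 0 -1';python3 -m jog '0 0 0 0 0 0 -1;0 0 0 0 0 0 -1'; python3 plan.py .03
```

```text
clock: 18.55
tool_pos: [0.7391, 0.1638, 0.1373]
ee_rot: [-0.613, 0.761, -0.168, 0.132]
contact_force: [-0.8, -0.2, -0.9]
width: 0.0163
clock: 18.75
tool_pos: [0.7407, 0.1678, 0.1458]
ee_rot: [-0.613, 0.759, -0.169, 0.139]
contact_force: [0.4, 0.1, -0.9]
width: 0.0158
tool [0.74068391 0.16784807 0.14584828] target [0.69315471 0.17730458 0.12125152] delta tool cm [0.08 5.43 0.15] rot [-0.29  0.15 -0.12]
tip now: along(in +) -84.2 bed y 0.8 up -1.3 mm;  F [ 0.4  0.1 -0.9]
```

```bash
python3 -m jog '0 2.5 0 0 0 0 -1;0 2.5 0 0 0 0 -1;0 0.4 0 0 0 0 -1;0 0 0 0 0 0 -1;0 0 0 0 0 0 -1;0 0 0 0 0 0 -1'; python3 plan.py .01; python3 - <<'E'
from h import *
for n,(x,y) in dict(scene=(375,200),top=(255,188)).items():
    p,d=bot.camera(n);c=p[y-40:y+40,x-50:x+50];cv2.imwrite(f'pics/m_{n}.png',cv2.resize(c,None,fx=6,fy=6,interpolation=cv2.INTER_CUBIC))
E
python3 snap.py m
```

```text
clock: 19.35
tool_pos: [0.6929, 0.1773, 0.1222]
ee_rot: [-0.613, 0.759, -0.17, 0.138]
contact_force: [0.7, -0.8, -0.1]
width: 0.0162
tool [0.69292736 0.17732597 0.12221361] target [0.67542795 0.18108869 0.11279916] delta tool cm [0.   2.02 0.09] rot [-0.28  0.08 -0.13]
tip now: along(in +) -30.1 bed y 0.2 up -0.5 mm;  F [ 0.7 -0.8 -0.1]
[0.6922 0.1773 0.1214] [[-0.21, -0.885, 0.417], [-0.978, 0.191, -0.088], [-0.001, -0.426, -0.905]] 19.45 0.01611309245388182
```

View pics/m_scene.png

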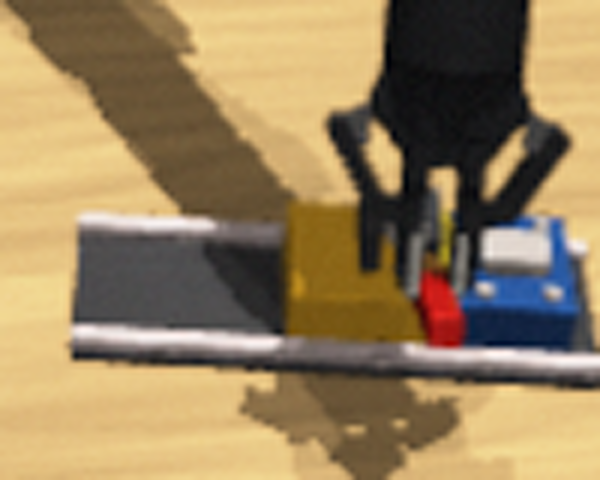

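View pics/m_top.png

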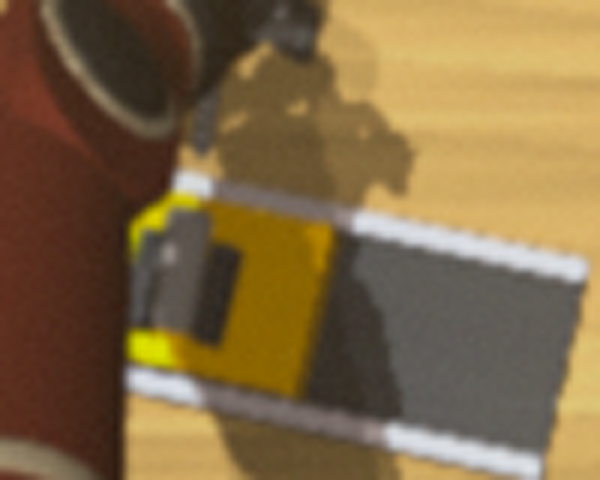

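View pics/m.png

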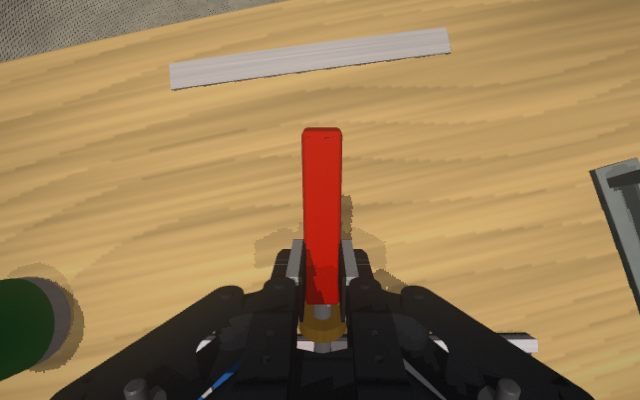

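The arm hides the mouth in all three views, so I go in by force feedback, with the computed offsets under 1 mm.

```bash
python3 -m jog '0 1 0.05 -0.2 0 0 -1;0 1 0 0 0 0 -1;0 0.5 0 0 0 0 -1;0 0 0 0 0 0 -1'; python3 plan.py 0; python3 -m jog '0 0.4 0 0 0 0 -1;0 0.4 0 0 0 0 -1;0 0.4 0 0 0 0 -1'; python3 plan.py 0
```

```text
clock: 19.9
tool_pos: [0.6674, 0.1834, 0.1085]
ee_rot: [-0.615, 0.759, -0.167, 0.135]
contact_force: [0.3, 0.3, -1.5]
width: 0.0159
tool [0.66736572 0.18337394 0.10845475] target [0.66656457 0.18298074 0.10857297] delta tool cm [ 0.06  0.06 -0.04] rot [0.23 0.02 0.07]
tip now: along(in +) -0.7 bed y 0.4 up 0.0 mm;  F [ 0.3  0.3 -1.5]
clock: 20.2
tool_pos: [0.6583, 0.1848, 0.1045]
ee_rot: [-0.614, 0.759, -0.167, 0.136]
contact_force: [0.1, -0.1, -0.3]
width: 0.0161
tool [0.65834499 0.18484228 0.10448238] target [0.66656457 0.18298074 0.10857297] delta tool cm [ 0.01 -0.94 -0.02] rot [ 0.08  0.04 -0.05]
tip now: along(in +) 9.3 bed y 0.2 up 0.0 mm;  F [ 0.1 -0.1 -0.3]
```

```bash
python3 -m jog '0 0.7 0 0 0 0 -1;0 0.7 0 0 0 0 -1;0 0.7 0 0 0 0 -1'; python3 plan.py 0; python3 -m jog '0 0.6 0 0 0 0 -1;0 0.4 0 0 0 0 -1;0 0.3 0 0 0 0 -1'; python3 plan.py 0
```

```text
clock: 20.5
tool_pos: [0.6391, 0.189, 0.0953]
ee_rot: [-0.614, 0.759, -0.167, 0.136]
contact_force: [-0.1, 0.4, -1.4]
width: 0.0163
tool [0.63908693 0.18899956 0.09527684] target [0.66656457 0.18298074 0.10857297] delta tool cm [ 0.01 -3.11 -0.02] rot [ 0.12  0.03 -0.03]
tip now: along(in +) 31.1 bed y 0.2 up -0.0 mm;  F [-0.1  0.4 -1.4]
clock: 20.8
tool_pos: [0.6279, 0.1915, 0.09]
ee_rot: [-0.614, 0.759, -0.167, 0.136]
contact_force: [-0.5, 0.1, -1.6]
width: 0.0162
tool [0.62788926 0.19152914 0.08996367] target [0.66656457 0.18298074 0.10857297] delta tool cm [ 0.03 -4.38 -0.02] rot [ 0.11  0.04 -0.02]
tip now: along(in +) 43.7 bed y 0.3 up -0.1 mm;  F [-0.5  0.1 -1.6]
```

```bash
python3 -m jog '0 0.2 0 0 0 0 -1;0 0.2 0 0 0 0 -1'; python3 plan.py 0|tail -1; python3 -m jog '0 0.15 0 0 0 0 -1;0 0.15 0 0 0 0 -1'; python3 plan.py 0|tail -1
```

```text
clock: 21.0
tool_pos: [0.6249, 0.192, 0.0885]
ee_rot: [-0.614, 0.759, -0.167, 0.136]
contact_force: [0.2, -0.7, -1.0]
width: 0.0165
tip now: along(in +) 47.1 bed y 0.2 up -0.0 mm;  F [ 0.2 -0.7 -1. ]
clock: 21.2
tool_pos: [0.6227, 0.1925, 0.0876]
ee_rot: [-0.614, 0.759, -0.168, 0.136]
contact_force: [2.6, -1.1, 0.4]
width: 0.0162
tip now: along(in +) 49.5 bed y 0.2 up 0.0 mm;  F [ 2.6 -1.1  0.4]
```

```bash
python3 -m jog '0 0.15 0 0 0 0 -1;0 0 0 0 0 0 -1'; python3 plan.py 0|tail -1
```

```text
clock: 21.4
tool_pos: [0.6226, 0.1925, 0.0877]
ee_rot: [-0.613, 0.759, -0.168, 0.137]
contact_force: [3.6, -0.2, -0.1]
width: 0.0161
tip now: along(in +) 49.6 bed y 0.3 up 0.0 mm;  F [ 3.6 -0.2 -0.1]
```

```bash
python3 -m jog '0 0.2 0 0 0 0 -1;0 0.2 0 0 0 0 -1;0 0 0 0 0 0 -1'; python3 plan.py 0|tail -1; python3 snap.py n; python3 hand.py n | head -2
```

```text
clock: 21.7
tool_pos: [0.6223, 0.1926, 0.0882]
ee_rot: [-0.612, 0.759, -0.17, 0.14]
contact_force: [7.7, -2.9, 2.0]
width: 0.0158
tip now: along(in +) 49.8 bed y 0.5 up 0.1 mm;  F [ 7.7 -2.9  2. ]
[0.6223 0.1926 0.0882] [[-0.211, -0.882, 0.421], [-0.978, 0.192, -0.087], [-0.004, -0.43, -0.903]] 21.7 0.015799770370429102
z=a x+b y+c (tool) [ 0.00204191 -0.00343093 -0.02955517] slope deg [ 0.11699284 -0.19657795]
y range (tool) [-0.06621253  0.02203449] x [-0.00942766 -0.00077651  0.00757395]
```

```bash
python3 - <<'E'
import cv2
p=cv2.imread('pics/n.png')[220:400,200:450];cv2.imwrite('pics/n2.png',cv2.resize(p,None,fx=3,fy=3,interpolation=cv2.INTER_CUBIC))
E
```

```text
(no output)
```

View pics/n2.png

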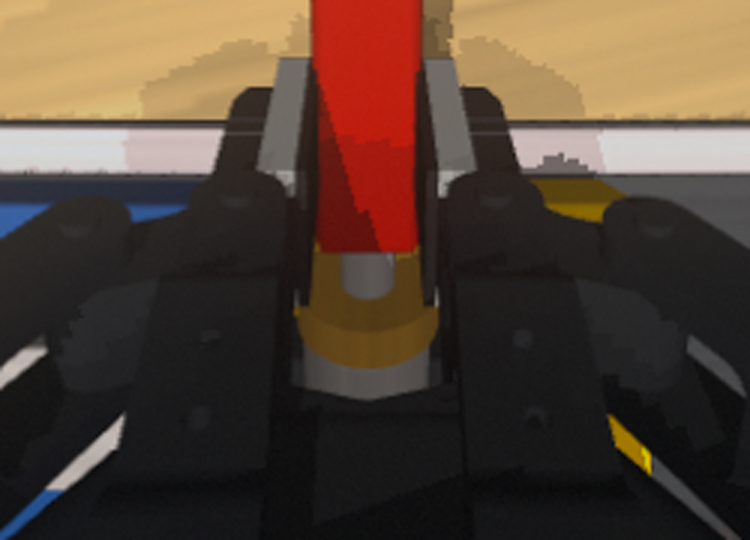

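The brass collar sits directly on the tube mouth, the rod has not slipped, and the axial force is about 8 N. Withdraw.

```bash
python3 -m jog '0 -0.5 0 0 0 0 -1;0 -0.7 0 0 0 0 -1;0 -0.8 0 0 0 0 -1;0 -0.8 0 0 0 0 -1'; python3 plan.py 0|tail -1; python3 -m jog '0 -0.8 0 0 0 0 -1;0 -0.8 0 0 0 0 -1;0 -1 0 0 0 0 -1;0 -1 0 0 0 0 -1;0 -1.5 0 0 0 0 -1;0 -2 0 0 0 0 -1;0 -2 0 0 0 0 -1;0 0 0 0 0 0 -1';python3 plan.py .08
```

```text
clock: 22.15
tool_pos: [0.6417, 0.1886, 0.0963]
ee_rot: [-0.614, 0.759, -0.167, 0.135]
contact_force: [0.2, 0.0, 0.1]
width: 0.0158
tip now: along(in +) 28.2 bed y 0.3 up 0.0 mm;  F [0.2 0.  0.1]
clock: 22.95
tool_pos: [0.7266, 0.1688, 0.1375]
ee_rot: [-0.612, 0.76, -0.169, 0.138]
contact_force: [1.1, -0.7, -0.2]
width: 0.0161
tool [0.72662481 0.16878905 0.13748777] target [0.73747161 0.1678443  0.14238244] delta tool cm [-0.14 -1.19  0.02] rot [-0.22  0.04 -0.25]
tip now: along(in +) -68.1 bed y -0.9 up 0.2 mm;  F [ 1.1 -0.7 -0.2]
```

```bash
python3 -m jog '0 0 -4 0 0 0 -1;0 0 -4 0 0 0 -1;0 0 -4 0 0 0 -1;0 0 -2 -8.3 0 0 -1;0 0 0 -8.3 0 0 -1;0 0 0 -8.3 0 0 -1;0 0 0 0 0 0 -1';python3 - <<'E'
from h import *
R,t=T_tool();print(t,R[:,1],R.T@(np.array([.54,.077,.25])-t)*100)
E
```

```text
clock: 23.65
tool_pos: [0.6684, 0.179, 0.2585]
ee_rot: [-0.626, 0.78, -0.003, 0.0]
contact_force: [0.4, -0.8, -1.5]
width: 0.0159
[0.6684156  0.1789968  0.25853041] [-0.97644743  0.21569542 -0.00508921] [12.72673922 10.34342563  0.84290566]
```

```bash
python3 -m jog '3.2 2.6 0.2 0 0 0 -1;3.2 2.6 0.2 0 0 0 -1;3.2 2.6 0.2 0 0 0 -1;3.1 2.6 0.2 0 0 0 -1;0 0 0 0 0 0 -1;0 0 0 0 0 0 -1;0 0 0 0 0 0 -1'; python3 snap.py o card; python3 yel.py o; python3 hand.py o|head -2; python3 - <<'E'
import cv2
p=cv2.imread('pics/o.png')[110:240,110:400];cv2.imwrite('pics/o2.png',cv2.resize(p,None,fx=2.7,fy=2.7,interpolation=cv2.INTER_CUBIC))
E
```

```text
clock: 24.35
tool_pos: [0.5377, 0.082, 0.2525]
ee_rot: [-0.629, 0.777, -0.003, 0.003]
contact_force: [-0.1, 1.0, -0.0]
width: 0.0158
[0.5377 0.082  0.2525] [[-0.208, -0.978, 0.008], [-0.978, 0.208, -0.001], [-0.001, -0.008, -1.0]] 24.35 0.015845424053247337
card 0.75 [476.7 204.9] [ 0.4274 -0.1215  0.003 ]
((542.9072265625, 195.3434295654297), (99.651123046875, 87.95085906982422), 78.08055877685547)
[[489.58917 155.67468]
 [575.64374 137.50964]
 [596.2253  235.01218]
 [510.17072 253.17722]]
[[271, 146], [199, 214], [190, 146]]
z=a x+b y+c (tool) [ 0.00185724 -0.00239905 -0.02996166] slope deg [ 0.10641207 -0.13745533]
y range (tool) [-0.06595054  0.02236013] x [-0.00949204 -0.00076604  0.00758341]
```

View pics/o2.png

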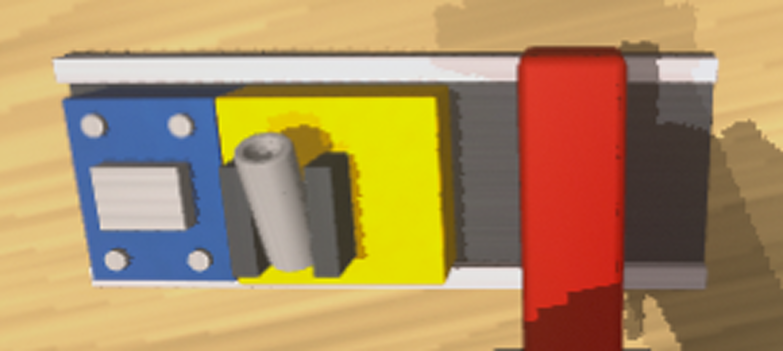

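View pics/o.png

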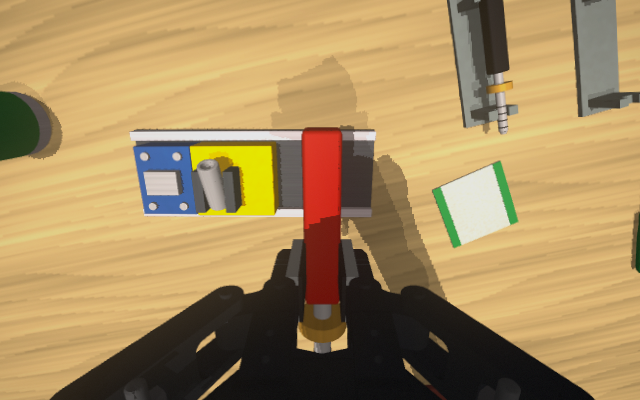

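The blocks are still closed; the seam and block pose are unchanged. The card centre is near (476,205). Now swing the rod 57° and go over the card.

```bash
python3 -m jog '0 0 0 -0.3 0 0 -1;0 0 0 0 0 -8.15 -1;0 0 0 0 0 -8.15 -1;0 0 0 0 0 -8.15 -1;0 0 0 0 0 -8.15 -1;0 0 0 0 0 -8.15 -1;0 0 0 0 0 -8.15 -1;0 0 0 0 0 -8.15 -1;0 0 0 0 0 0 -1;0 0 0 0 0 0 -1'; cat > fin.py <<'E'
from h import *
R,t=T_tool()
z=np.load('o.npz');C=cam("wrist",(z['R'],z['t']))
c1=onz([[432,190],[499,161],[517,222],[455,247]],C,.003).mean(0)
z=np.load('b.npz');C=cam("wrist",(z['R'],z['t']))
c2=onz([[126,159],[193,144],[216,209],[153,223]],C,.003).mean(0)
print(c1,c2)
c=(c1+c2)/2
rod=np.array([-.0007,.0935,-.0209]);tip=R@rod+t
g=np.array([c[0],c[1],.103])
u=R[:,1]
print('tip',tip,'err cm tool',np.round(R.T@(g-tip)*100,2),'tool y',u,'pitch deg',np.degrees(np.arcsin(u[2])),np.round(bot.read_state()['q'],2),'tool',t)
E
python3 fin.py
```

```text
clock: 25.45
tool_pos: [0.5377, 0.0807, 0.2521]
ee_rot: [0.923, -0.385, 0.001, -0.0]
contact_force: [0.6, -0.2, -1.0]
width: 0.0155
[ 0.42606225 -0.12144753  0.003     ] [ 0.42656889 -0.12175358  0.003     ]
tip [0.47078237 0.01540876 0.27287327] err cm tool [ 6.58 12.82 16.98] tool y [-0.71011031 -0.7040897  -0.00102052] pitch deg -0.05847143700675192 [-0.02  0.42 -0.25  1.67  0.12  1.07 -1.09] tool [0.53770167 0.08074297 0.25206947]
```

```bash
python3 -m jog '1.65 3.2 0 0 0 0 -1;1.65 3.2 0 0 0 0 -1;1.65 3.2 0 0 0 0 -1;1.65 3.2 0 0 0 0 -1;0 0 4 0 0 0 -1;0 0 4 0 0 0 -1;0 0 4 0 0 0 -1;0 0 3 0 0 0 -1;0 0 1.5 0 0 0 -1;0 0 0.5 0 0 0 -1'; python3 -m jog '0 0 0 0 0 0 -1;0 0 0 0 0 0 -1;0 0 0 0 0 0 -1';python3 fin.py
```

```text
clock: 26.45
tool_pos: [0.4928, -0.0564, 0.0805]
ee_rot: [0.923, -0.384, -0.001, 0.0]
contact_force: [0.2, 0.1, -0.6]
width: 0.016
clock: 26.75
tool_pos: [0.4947, -0.0566, 0.0834]
ee_rot: [0.924, -0.383, 0.002, -0.001]
contact_force: [0.1, 0.4, -0.4]
width: 0.0162
[ 0.42606274 -0.1214525   0.003     ] [ 0.42657156 -0.1217613   0.003     ]
tip [ 0.42786206 -0.12207189  0.10404463] err cm tool [-0.14  0.08  0.1 ] tool y [-0.70828252 -0.7059243  -0.00259972] pitch deg -0.1489531316852393 [ 0.19  0.57 -0.18  2.    0.17  0.58 -0.89] tool [ 0.49467109 -0.05657758  0.08339038]
```

```bash
python3 -m jog '0 0 0 0 0 0 -1;0 0 0 0 0 0 -1;0 0 0 0 0 0 -1;0 0 0 0 0 0 -1;0 0 0 0 0 0 -1'; python3 fin.py|tail -1; python3 - <<'E'
from h import *
p,d=bot.camera("scene");c=p[150:260,180:440];cv2.imwrite('pics/z_s.png',cv2.resize(c,None,fx=3,fy=3,interpolation=2))
C=cam("scene");print(bot.pinpoint("scene","gauge_tip")[:2])
print(proj([[.427,-.1216,.103],[.427,-.1216,.003]],C))
p,d=bot.camera("top");cv2.imwrite('pics/z_t.png',p)
print(bot.pinpoint("top","gauge_tip")[:2]);print(proj([[.427,-.1216,.103]],cam("top")),np.abs(bot.read_state()['qvel']).max())
E
```

```text
clock: 27.25
tool_pos: [0.4937, -0.0565, 0.0823]
ee_rot: [0.924, -0.383, 0.001, -0.0]
contact_force: [0.6, -0.2, -1.3]
width: 0.0157
tip [ 0.42692352 -0.12207289  0.10308828] err cm tool [-0.08  0.01  0.01] tool y [-0.70800208 -0.70620966 -0.00098164] pitch deg -0.05624401915479852 [ 0.19  0.57 -0.18  2.    0.17  0.58 -0.89] tool [ 0.49365206 -0.05654492  0.08228111]
[{'point': [297.7, 176.9], 'p': 0.66}, {'point': [230.9, 194.6], 'p': 0.32}]
[[296.75073076 176.91883802]
 [297.4354223  197.61280589]]
[]
[[345.48675557 232.67416591]] 0.0015743962499837438
```

View pics/z_s.png

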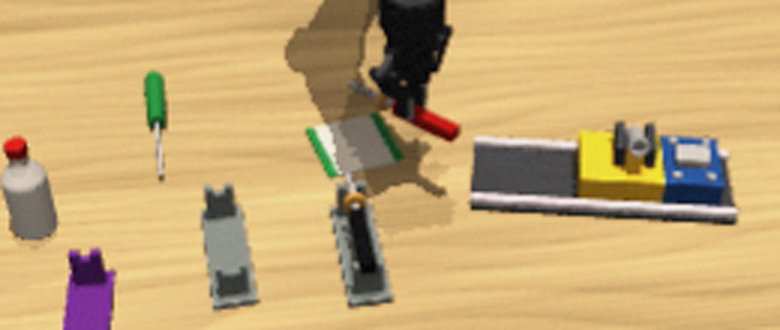

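View pics/z_t.png

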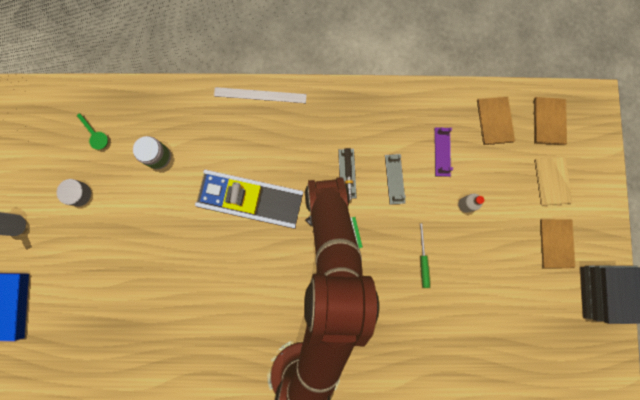

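The scene view puts the tip at (298,177), against (297,177) expected. The blocks are closed and the bystanders have not moved (tin 150,152; glue 474,203; driver 424,258; spare 347,172). Hand in.

```bash
python3 -c "
from cell import bot
print(bot.hand_in())"
```

```text
the job is handed in; nothing more can be done
None
```

The whole job was done in order and handed in at about 27 s of the 69 s allowed; hand-in gives no verdict.

- **Blocks:** I pushed the yellow block until it stopped against the blue one. A close view showed them flush and parallel, and a second look after the rod work showed the block in the same place to within about 0.2 mm.
- **Rod in the tube:** I lifted the red rod from its cradle and pushed it down the tube. It stopped at 49.8 mm against the nominal 50, with about 8 N of axial push, and the picture showed the brass collar on the mouth. I then drew it right out, and it had not slipped in the grip.
- **Finish:** The rod is held level to about 0.1° and still. Its tip is about 10 cm above the card and within about 1 mm of its centre by my calculation. The scene camera put the tip within 1 pixel of where it should be.
- **Bystanders:** The spare rod, tin, glue bottle and screwdriver look unmoved in the last top view.

Two checks gave nothing. The top camera could not see the tip at the end because the arm was in the way. All three cameras were blocked while the tip entered the tube, so I went in by computed pose and force alone.

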